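# Tuck the spoon case's flap under its lip

## Robot

A 6-joint arm with a two-finger parallel gripper is mounted at the origin on a cart in front of the work surface, level with it; the furniture and walls round the work are solid. World frame = base frame: x ahead of the robot, y to its left, z up, the work surface at z = 0. Lengths are in mm, angles in rad, forces in N, time in s.
With the tool pointing down it reaches from about 300 to 775 mm from the base axis. Payload 14.6 kg.
Tool frame: the origin (TCP) lies at the centre of the arm's flange, where the gripper is bolted on; the fingertips stand 199 mm ahead of it and the grasp point (between the pads) lies 180 mm ahead of it; z points along the fingers, y is the line along which they close (so a half turn about z gives the same grasp; the last joint's range is limited). The gripper opens to 94 mm and grips with 3 to 60 N. Pads are 16 mm wide; open, the fingers measure 119 mm over their backs; the gripper's body (75 mm by 177 mm) begins 78 mm behind the grasp point.
Start: joints at [1.058, 0.3, 1.521, -0, 1.321, -0.067], TCP at [237.146, 496.239, 404.646] pointing down, gripper open.
Joint ranges: [-3.03, 3.03], [-0.79, 2.21], [0.23, 2.52], [-1.04, 4.18], [0, 3.07], [-2.55, 2.55]. Speed limits (rad/s): [2.22, 2.22, 2.57, 3.14, 3.14, 3.14].

## Interface

Orientations are given as [roll, pitch, yaw] about the fixed x, y, z axes, in that order (R = Rz(yaw) Ry(pitch) Rx(roll)).
In Python, from cell import manip, optics, workorder gives the robot as it stands.
- The arm moves only by the tool step_arm, never from a script. Its argument "increments" is a list that holds one entry, the list of rows, each a list of 7 numbers: the turn, a rotation vector about the tool's x, y, z as a fraction of full scale, then the shift along the tool's x, y, z as a fraction of full scale, then the closure, from -1 (fully open) to 1 (shut). In form: [[[wx, wy, wz, tx, ty, tz, fingers], ...]]. A call has 1 to 5 rows; each row shifts and turns the commanded pose from where the row before left it, along the tool's axes as they then stand; what a row does not reach is not made up. Full scale, the value 1, is 40 mm for a shift and 45 degrees for a turn. A row lasts 1/10 s, in which the tool goes at most 50 mm and 8.59 degrees, less where a joint would pass 70% of its speed; a pose out of reach is approached as far as the arm can. A call with a number of a shift or a turn outside -1 to 1 is refused whole. A call with a gripper value outside its range is refused whole. The fingers move at their own pace and stop on an object; "newtons" is the grip in N (left out, the last holds). Time passes only in rows, so rows that do not move let the fingers close. It gives the time, the measured TCP pose, the force, the opening and the grip force at its end, in the units of the state.
- manip.read_state(): the state, without advancing time (a new reading comes with each control period).
- optics.camera(name): name is "side" or "top"; returns a dict with "frame" (480x640x3 uint8, red, green, blue), "range_z" (480x640 float32, mm along the optical axis (not along the pixel's ray), 0 where there is no reading), "mtx" (3x3 intrinsics, pixels), "distortion" ([k1, k2, p1, p2, k3] as OpenCV has them; the pictures are not rectified), "cam_to_world" (4x4, takes a point from camera to world coordinates). Camera axes: x right, y down, z forward; pixel columns grow to the right and rows downward; lengths in mm; the calibration is good to about 2 mm. A picture is of the moment at which its call begins.
- workorder.sign_off(): hands the job in; it is judged then, once.
The state is a dict: "clock": time; "joints": joint angles; "qd": joint speeds; "effort": joint torques, N m; "eef_pos": TCP position; "eef_rot": TCP orientation; "wrist_force": force on the tool from outside, world axes, zero at the start; "moment": the same for the moment, N m; "finger_gap": finger opening in mm; "finger_force": force on a finger pad.
Only numpy, scipy, OpenCV 4.12 (cv2) and the standard library are available. Lean on these libraries where they do the work, as an engineer would, in place of code of your own. Each camera call takes 0.05 s, during which the arm holds its last target. There are 200 camera calls.

## Task

Shut the wooden teaspoon case: push its upright flap over from behind until it lies flat, then, keeping it pressed down, push it along by its ridge so that its free edge is tucked well beneath the brass lip and stays down by itself. Only push with the fingertips on the flap's outer side: do not pinch the flap or touch its felt-lined inner side, and do not lift the case or shove it about. The spoons stay in the case and everything else stays where it stands; finish clear of everything.

Things in the scene. Friction and masses are not known exactly. Their poses are not given: they have to be found in the camera images.
- spoon_case: Heavy (2 to 3 kg) loose wooden case, 180 (x) x 110 (y) mm, walls 8 mm, rims 34 mm up. Origin: centre of underside; x points from the hinge end to the lip end, z up. The +x end wall is 49 mm high; its brass lip (see lip_edge) runs the full width, top 49 mm up, with a thin flare rising from its edge to 53 mm up at x = +67 mm. Brass hinge guides, 44 mm high, on the side rims at x -89 to -43 mm.
- lid_flap (a joint): Flap angle, rad: 0 flat over the case, 1.57 upright, more leans back away from the lip; range 0 to 1.9. Pale wooden plate 98 mm wide (case y), 4 mm thick, hinge to free edge 144 mm. A light spring (0.13 N m when flat) lifts it to about 0.7 rad if let go untucked. Flat, its outer (upper) face is 39 mm above the worktop, 5 mm below the lip; tucked, it rises against the lip (0.03 rad).
- lid_slide (a joint): How far hinge pin and flap have been slid along case +x in the guides, m: 0 at the start, where the flat flap's free edge is 9 mm short of the lip's edge (3 mm short of its flare); 0.017 at the stop, the edge then 8 mm beneath the lip. Stays where it is left; about 4 N moves it.
- hinge_line (a point): Middle of the flap's hinge line, 37 mm above the worktop, at case x = -80 mm when lid_slide is 0; it moves with lid_slide.
- ridge (a point): Foot of the push ridge's hinge-side face, mid-length, on the flap's outer face, 111 mm from the hinge line. The ridge is a low rounded bar across the flap: 60 mm long (case y), 6 mm thick, 7 mm high. Its x runs along the flap from hinge to free edge, its z is the outward normal of the outer face.
- free_edge (a point): Middle of the flap's free edge, half-way through its thickness; axes as for ridge.
- lip_edge (a point): Middle of the lip's lower inner straight edge, fixed on the case at x = +73 mm, 44 mm up; axes as the case's.
- flap_lining: Grey felt panel on the flap's inner face (which looks into the case when shut), 125 x 88 mm, 2.5 mm thick, to 3 mm from the free edge. Not to be touched. Origin on the hinge line; x towards the free edge, z the outward normal of the outer face.
- teaspoon_0: Steel teaspoon lying lengthwise in the case, 130 x 26 x 11 mm; origin at the centre of its underside.
- teaspoon_1: Second teaspoon, beside the first, same size and origin.
- teacup: cream tea cup with an ear handle, 91 x 122 x 72 mm, a bystander; origin at the centre of its underside
- sugar_bowl: small white bowl without its lid, 67 mm wide, 40 mm high, a bystander; origin at the centre of its underside
- honey_jar: squat glass jar with a red screw cap, 58 mm wide, 68 mm high, a bystander; origin at the centre of its underside
- tumbler: glass in a woven sleeve, 84 mm wide, 130 mm high, a bystander; origin at the centre of its underside
Things that resemble listed ones, but are neither listed nor needed, are in the scene too. What is shaped like the teaspoon_0 but red or turquoise is not meant.

How it is judged:
By the outcome, as a careful person would: the job done as asked, in the order asked, and still so for the second after the job is handed in, with the robot touching nothing.
It also fails if it takes over 38 s, if anything falls off the work surface, if the arm or the gripper's body presses on something with over 40 N, if the wrist force passes 120 N, or if a joint passes its speed limit or range.

## Working session

There is one attempt and no reset: what is moved stays moved. The work goes in short steps, Python scripts to look and compute and a tool call to move; the robot and the scene stay as the last step left them, time stands still between calls to the robot, and variables do not carry over. Pictures are saved under pics/ and viewed, at most 10 in all, crops included, and the job is handed in when it is done.

Besides the shell and the picture viewer there is one more tool, called after "Call:" as name([rows], argument=value, ...), one row to a line, values as JSON. step_arm: Moves the arm, as the interface text tells. Its arguments: {"type":"object","properties":{"increments":{"type":"array","items":{"type":"array","items":{"type":"array","items":{"type":"number"}}}},"newtons":{"type":"number"}},"required":["increments"]}

```bash
ls; mkdir -p pics
python3 - <<'E'
from cell import manip, optics
import numpy as np, cv2
for n in("top","side"):
    c=optics.camera(n); np.savez(n+"0.npz",**c); cv2.imwrite(f"pics/{n}0.png",c["frame"][:,:,::-1])
    print(n,c["mtx"].tolist(),c["distortion"],c["cam_to_world"].round(3).tolist())
print(manip.read_state())
E
```

```text
pics
top [[572.8539530822311, 0.0, 317.947721883594], [0.0, 572.8539530822311, 242.8963995163994], [0.0, 0.0, 1.0]] [0.06460048 0.         0.         0.         0.        ] [[-0.306, -0.911, 0.276, 132.806], [-0.952, 0.293, -0.09, 317.202], [0.001, -0.29, -0.957, 1450.112], [0.0, 0.0, 0.0, 1.0]]
side [[500.9461658848281, 0.0, 319.92634060907636], [0.0, 500.9461658848281, 247.2973020751154], [0.0, 0.0, 1.0]] [-0.01580772  0.          0.          0.          0.        ] [[-0.979, -0.148, 0.137, 330.989], [-0.201, 0.646, -0.737, 1299.88], [0.021, -0.749, -0.662, 1039.376], [0.0, 0.0, 0.0, 1.0]]
{'clock': 0.1, 'joints': array([ 1.05838454e+00,  3.00438178e-01,  1.52152764e+00, -3.07937301e-05,
        1.32066351e+00, -6.65866484e-02]), 'qd': array([ 5.93595232e-04, -3.93441784e-04,  4.55813180e-04,  1.85020140e-03,
       -2.32875989e-04, -1.60486900e-05]), 'effort': array([ 1.90215571e-03, -5.32645226e+01, -3.53283584e+01,  7.10298331e-02,
        2.34896585e-02, -3.88178023e-05]), 'eef_pos': array([237.14733726, 496.22000987, 404.12687771]), 'eef_rot': array([-3.14055630e+00, -3.92159395e-05,  2.69577514e+00]), 'wrist_force': array([ 1.03258871, -0.30544499,  0.5452455 ]), 'moment': array([-0.01743968,  0.01545796,  0.03465919]), 'finger_force': 0.0, 'finger_gap': 93.86376143296047}
```

View pics/top0.png

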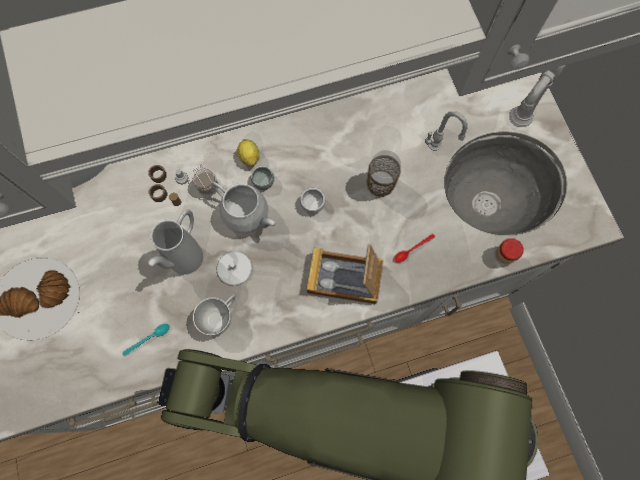

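View pics/side0.png

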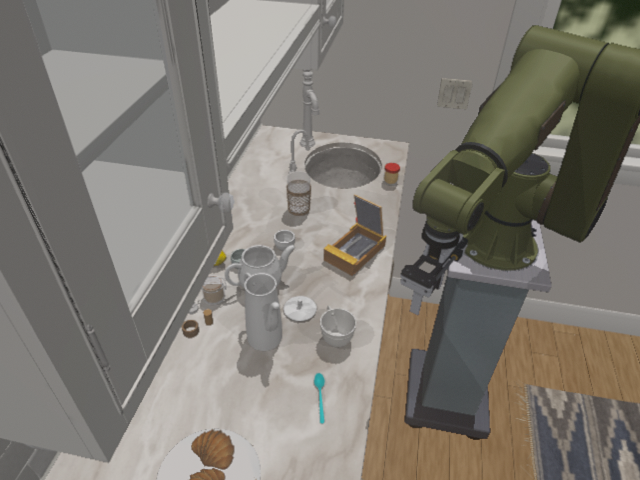

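The top view shows the case at about (345,275): brass lip at its left end (315,268), flap upright at its right end (373,265). Only one case is in view. The look-alikes are the red spoon (413,249) and the turquoise spoon (147,340), and neither is needed. In the side view the case is at (355,245), with the flap at (369,215). I'll check this choice in one close crop.

```bash
cat > h.py <<'E'
import numpy as np, cv2
def load(f): return dict(np.load(f))
def rays(c,px):
    u=cv2.undistortPoints(np.float64(px).reshape(-1,1,2),c["mtx"],c["distortion"])[:,0]
    return np.c_[u,np.ones(len(u))]
def plane(c,px,z):
    d=rays(c,px)@c["cam_to_world"][:3,:3].T; o=c["cam_to_world"][:3,3]
    return o+d*((z-o[2])/d[:,2])[:,None]
def depth(c,px):
    px=np.int32(px).reshape(-1,2); r=c["range_z"][px[:,1],px[:,0]]
    return rays(c,px)*r[:,None]@c["cam_to_world"][:3,:3].T+c["cam_to_world"][:3,3]
def tri(ca,pa,cb,pb):
    da=rays(ca,pa)@ca["cam_to_world"][:3,:3].T; db=rays(cb,pb)@cb["cam_to_world"][:3,:3].T
    oa,ob=ca["cam_to_world"][:3,3],cb["cam_to_world"][:3,3]; out=[]
    for a,b in zip(da,db):
        s=np.linalg.lstsq(np.c_[a,-b],ob-oa,rcond=None)[0]; out.append(((oa+a*s[0])+(ob+b*s[1]))/2)
    return np.array(out)
E
python3 - <<'E'
from h import *
t,s=load("top0.npz"),load("side0.npz")
a=cv2.resize(t["frame"][235:310,295:395],None,fx=4,fy=4,interpolation=cv2.INTER_CUBIC)
b=cv2.resize(s["frame"][185:285,315:395],None,fx=4,fy=4,interpolation=cv2.INTER_CUBIC)
im=np.zeros((400,720,3),np.uint8); im[:300,:400]=a; im[:400,400:]=b
cv2.imwrite("pics/crop1.png",im[:,:,::-1])
# brass/case point cloud by depth
for n,c,(x0,x1,y0,y1) in(("top",t,(295,395,235,310)),("side",s,(315,395,185,285))):
    g=np.stack(np.meshgrid(np.arange(x0,x1),np.arange(y0,y1)),-1).reshape(-1,2)
    P=depth(c,g); ok=c["range_z"][g[:,1],g[:,0]]>0
    hsv=cv2.cvtColor(c["frame"],cv2.COLOR_RGB2HSV)[g[:,1],g[:,0]]
    m=ok&(hsv[:,0]>8)&(hsv[:,0]<30)&(hsv[:,1]>110)
    low=m&(P[:,2]<60)
    r=cv2.minAreaRect(np.float32(P[low&(P[:,2]>25)][:,:2])); print(n,low.sum(),r,cv2.boxPoints(r).round(0).tolist())
    hi=ok&(P[:,2]>65)&(P[:,2]<250); Q=P[hi]; print("flap",len(Q),Q.min(0).round(),Q.max(0).round())
    r=cv2.minAreaRect(np.float32(Q[:,:2])); print(r)
    if len(Q)>20:
        q=Q-Q.mean(0); print("flap mean",Q.mean(0).round(1),"normal",np.linalg.svd(q)[2][2].round(3))
E
```

```text
top 1060 ((439.5590515136719, 146.24790954589844), (178.41912841796875, 109.74908447265625), 62.70867156982422) [[350.0, 92.0], [447.0, 42.0], [529.0, 200.0], [432.0, 251.0]]
flap 503 [364.  61.  65.] [466. 130. 184.]
((414.2840881347656, 93.53641510009766), (38.1901969909668, 100.01630401611328), 63.00595474243164)
flap mean [412.6  97.5 134.7] normal [-0.434 -0.86   0.269]
side 509 ((438.4143371582031, 149.1656036376953), (176.80123901367188, 111.63533782958984), 63.367122650146484) [[349.0, 95.0], [449.0, 45.0], [528.0, 203.0], [428.0, 253.0]]
flap 677 [363.  61.  65.] [462. 135. 180.]
((413.17095947265625, 96.29583740234375), (35.981651306152344, 104.03266906738281), 62.28863525390625)
flap mean [411.   98.9 125.3] normal [ 0.436  0.865 -0.248]
```

View pics/crop1.png

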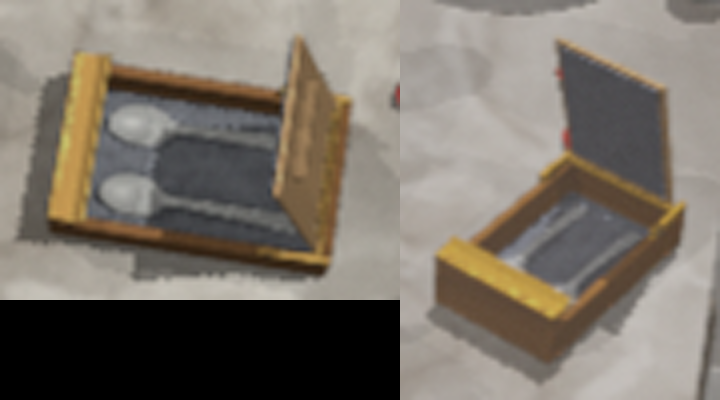

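The crop confirms the choice. Brass lip is at crop (75,140), flap at (305,130) with its grey felt facing the lip, and both steel spoons lie inside. Measured: case centre about (439,147.5), yaw about 1.101 rad. The flap stands at about 1.31 rad, with the hinge near (403,76,37). I'll close the fingers and go high over to behind the flap.

Call:
step_arm([
  [[0,0,0,0,0,-1,1],[0,0,0,-0.68,-0.72,0,1],[0,0,0,-0.68,-0.72,0,1],[0,0,0,-0.68,-0.72,0,1],[0,0,0,-0.68,-0.72,0,1]],
], newtons=10)

```text
clock: 0.6
eef_pos: [285.7, 343.9, 444.4]
eef_rot: [-3.141, -0.0, 2.696]
wrist_force: [0.9, -0.1, 0.7]
finger_gap: 57.2
finger_force: 0.0
```

Call:
step_arm([
  [[0,0,0,-0.68,-0.72,0,1],[0,0,0,-0.68,-0.72,0,1],[0,0,0,-0.68,-0.72,0,1],[0,0,0,-0.68,-0.72,0,1],[0,0,0,-0.68,-0.72,0,1]],
])

```text
clock: 1.1
eef_pos: [346.3, 155.3, 444.6]
eef_rot: [-3.142, 0.0, 2.696]
wrist_force: [0.5, 0.2, -0.1]
finger_gap: 17.4
finger_force: 0.0
```

Call:
step_arm([
  [[0,0,0,-0.68,-0.72,0,1],[0,0,0,-0.68,-0.72,0,1],[0,0,0,-0.68,-0.72,0,1],[0,0,0.19,0,0,0,1],[0,0,0.19,0,0,0,1]],
])

```text
clock: 1.6
eef_pos: [382.8, 42.6, 444.4]
eef_rot: [-3.141, -0.001, 2.389]
wrist_force: [-0.3, -0.2, -0.1]
finger_gap: 0.5
finger_force: 0.0
```

Call:
step_arm([
  [[0,0,0.19,0,0,0,1],[0,0,0.19,0,0,0,1],[0,0,0.19,0,0,0,1],[0,0,0.19,0,0,0,1],[0,0,0.19,0,0,0,1]],
])

```text
clock: 2.1
eef_pos: [382.6, 43.7, 444.5]
eef_rot: [-3.141, -0.0, 1.645]
wrist_force: [-0.3, 0.2, 0.7]
finger_gap: 0.7
finger_force: 0.0
```

Call:
step_arm([
  [[0,0,0.19,0,0,0,1],[0,0,0.19,0,0,0,1],[0,0,0.19,0,0,0,1],[0,0,0.13,0,0,0,1],[0,0,0,0,0,0,1]],
])

```text
clock: 2.6
eef_pos: [382.6, 43.7, 444.5]
eef_rot: [-3.141, 0.0, 1.1]
wrist_force: [0.0, 0.9, -0.3]
finger_gap: 0.1
finger_force: 0.0
```

Call:
step_arm([
  [[0,0,0,0,0.08,1,1],[0,0,0,0,0,1,1],[0,0,0,0,0,1,1],[0,0,0,0,0,0.19,1],[0,0,0,0,0,0,1]],
])

```text
clock: 3.1
eef_pos: [385.6, 42.2, 317.0]
eef_rot: [-3.14, 0.001, 1.103]
wrist_force: [0.1, -0.0, 0.2]
finger_gap: 0.4
finger_force: 0.0
```

Run:
```python
from cell import manip, optics
from h import *
for n in("top","side"):
    c=optics.camera(n); np.savez(n+"1.npz",**c)
t,s=load("top1.npz"),load("side1.npz")
a=cv2.resize(t["frame"][215:315,290:430],None,fx=3,fy=3)
b=cv2.resize(s["frame"][165:285,315:425],None,fx=3,fy=3)
im=np.zeros((360,760,3),np.uint8); im[:300,:420]=a; im[:360,430:]=b
cv2.imwrite("pics/crop2.png",im[:,:,::-1]); print(manip.read_state())
```

```text
{'clock': 3.2, 'joints': array([ 1.46217867e-02,  3.86384134e-02,  2.04431237e+00, -1.51874914e-05,
        1.05656640e+00,  4.82878939e-01]), 'qd': array([-7.22042902e-05, -1.17779341e-02, -2.40929810e-03, -5.80029088e-04,
       -3.79712729e-03,  5.06975773e-03]), 'effort': array([-2.14714394e-02, -3.17489684e+01, -2.97932142e+01,  6.16770610e-02,
       -6.05825172e-02, -3.67378606e-02]), 'eef_pos': array([385.99644232,  42.24732804, 318.69615144]), 'eef_rot': array([ 3.13974835e+00, -9.51976905e-04,  1.10254751e+00]), 'wrist_force': array([ 0.14602382, -1.39755101, -0.01746587]), 'moment': array([-0.1160593 ,  0.09359536, -0.00545742]), 'finger_force': 0.0, 'finger_gap': 0.23389187311151918}
```

View pics/crop2.png

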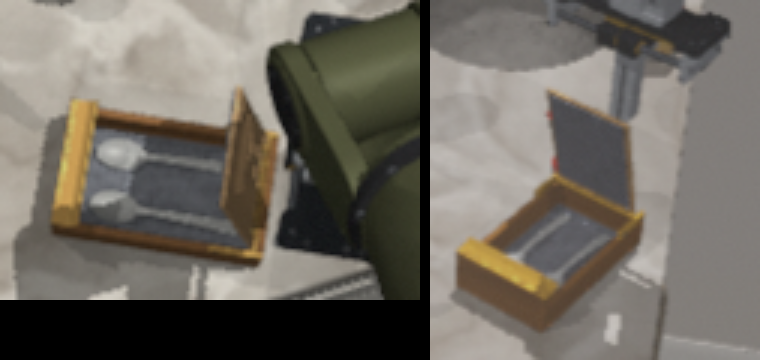

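The crop shows the closed fingers behind the flap (left part about (285,165), right part (625,95)), clear of it, and the case has not moved. Next I'll approach and push the flap over along an arc.

Call:
step_arm([
  [[0,0,0,0.4,0,0,1],[0,0,0,0.4,0,0,1],[0,0,0,0.2,0,0,1],[0,0,0,0.1,0,0,1],[0,0,0,0.1,0,0.07,1]],
])

```text
clock: 3.7
eef_pos: [407.4, 85.1, 315.0]
eef_rot: [3.14, -0.001, 1.102]
wrist_force: [-0.5, 0.1, 1.0]
finger_gap: 0.3
finger_force: 0.3
```

Call:
step_arm([
  [[0,0,0,0.11,0,0.01,1],[0,0,0,0.11,0,0.02,1],[0,0,0,0.11,0,0.02,1],[0,0,0,0.11,0,0.02,1],[0,0,0,0.11,0,0.03,1]],
])

```text
clock: 4.2
eef_pos: [417.3, 105.0, 310.2]
eef_rot: [-3.142, 0.0, 1.101]
wrist_force: [1.2, -0.2, 0.3]
finger_gap: 0.5
finger_force: 0.3
```

Call:
step_arm([
  [[0,0,0,0.1,0,0.04,1],[0,0,0,0.1,0,0.05,1],[0,0,0,0.1,0,0.05,1],[0,0,0,0.1,0,0.06,1],[0,0,0,0.1,0,0.06,1]],
])

```text
clock: 4.7
eef_pos: [426.3, 122.8, 299.6]
eef_rot: [-3.142, 0.0, 1.101]
wrist_force: [-0.2, -0.3, 0.6]
finger_gap: 0.5
finger_force: 0.4
```

```bash
cat > look.py <<'E'
import sys
from cell import manip, optics
from h import *
k=sys.argv[1]
c=optics.camera("side"); np.savez(f"side{k}.npz",**c)
u=np.array([np.cos(1.101),np.sin(1.101)]); v=np.array([-u[1],u[0]])
g=np.stack(np.meshgrid(np.arange(300,430),np.arange(150,290)),-1).reshape(-1,2)
P=depth(c,g); ok=c["range_z"][g[:,1],g[:,0]]>0
d=P[:,:2]-[439,147.5]; X,Y,Z=d@u,d@v,P[:,2]
b=ok&(abs(Y)<45)
for x0 in range(-90,95,10):
    m=b&(X>=x0)&(X<x0+10)
    if m.sum()>3: print(x0+5,m.sum(),"z med/max",np.median(Z[m]).round(1),np.percentile(Z[m],95).round(1))
cv2.imwrite(f"pics/s{k}.png",cv2.resize(c["frame"][165:285,300:430],None,fx=5,fy=5)[:,:,::-1])
E
python3 look.py 2
```

```text
-85 131 z med/max 14.6 27.8
-75 56 z med/max 6.8 27.3
-65 52 z med/max 7.4 55.3
-55 65 z med/max 8.5 293.2
-45 106 z med/max 12.9 293.1
-35 122 z med/max 143.7 299.5
-25 196 z med/max 155.7 301.2
-15 285 z med/max 178.3 305.2
-5 513 z med/max 239.9 305.7
5 349 z med/max 279.5 319.3
15 167 z med/max 333.7 383.9
25 183 z med/max 350.5 384.4
35 92 z med/max 369.2 383.4
65 67 z med/max 50.0 54.2
75 66 z med/max 48.9 52.0
85 355 z med/max 26.7 50.0
95 91 z med/max -0.2 33.3
```

View pics/s2.png

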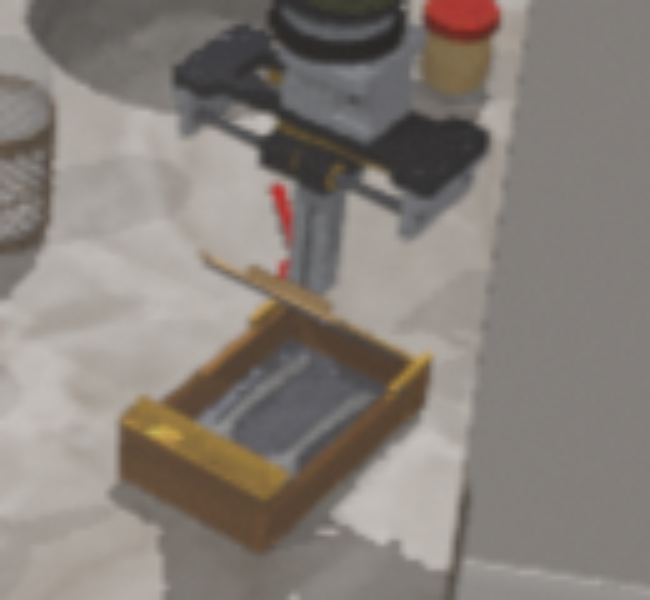

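The picture shows the flap at about 45°, its edge near (265,285), with the fingers on its outer side at (315,270). The case is unmoved. Continuing the arc.

Call:
step_arm([
  [[0,0,0,0.1,0,0.07,1],[0,0,0,0.09,0,0.07,1],[0,0,0,0.09,0,0.08,1],[0,0,0,0.09,0,0.08,1],[0,0,0,0.08,0,0.09,1]],
])

```text
clock: 5.25
eef_pos: [434.5, 138.8, 284.0]
eef_rot: [-3.142, -0.0, 1.101]
wrist_force: [0.2, -0.2, -0.0]
finger_gap: 0.5
finger_force: 0.4
```

Call:
step_arm([
  [[0,0,0,0.08,0,0.1,1],[0,0,0,0.07,0,0.1,1],[0,0,0,0.07,0,0.11,1],[0,0,0,0.06,0,0.11,1],[0,0,0,0.06,0,0.11,1]],
])

```text
clock: 5.75
eef_pos: [440.6, 150.8, 262.7]
eef_rot: [-3.142, -0.0, 1.101]
wrist_force: [-0.3, -0.5, -0.3]
finger_gap: 0.4
finger_force: 0.5
```

Call:
step_arm([
  [[0,0,0,0.05,0,0.12,1],[0,0,0,0.04,0,0.12,1],[0,0,0,0.03,0,0.12,1],[0,0,0,0.03,0,0.1,1],[0,0,0,0.01,0,0.06,1]],
])

```text
clock: 6.25
eef_pos: [443.4, 156.4, 241.8]
eef_rot: [-3.141, 0.0, 1.101]
wrist_force: [-0.7, -0.7, 0.5]
finger_gap: 0.2
finger_force: 0.5
```

Call:
step_arm([
  [[0,0,0,0.01,0,0.04,1],[0,0,0,0,0,0.03,1],[0,0,0,0,0,0.02,1],[0,0,0,0,0,0.01,1],[0,0,0,0,0,0,1]],
])

```text
clock: 6.75
eef_pos: [443.6, 156.8, 238.3]
eef_rot: [3.141, -0.0, 1.101]
wrist_force: [0.2, 0.1, 0.6]
finger_gap: 0.5
finger_force: 0.5
```

Call:
step_arm([
  [[0,0,0,0,0,0.02,1],[0,0,0,0,0,0.02,1],[0,0,0,0,0,0,1],[0,0,0,0,0,0,1]],
])

```text
clock: 7.15
eef_pos: [443.7, 156.8, 237.6]
eef_rot: [3.141, -0.0, 1.101]
wrist_force: [-7.0, -1.7, 16.8]
finger_gap: 0.3
finger_force: 8.5
```

```bash
python3 look.py 3
```

```text
-85 8 z med/max 38.2 39.6
-75 33 z med/max 38.6 41.7
-65 39 z med/max 39.5 43.3
-55 64 z med/max 39.6 343.5
-45 76 z med/max 40.4 343.0
-35 60 z med/max 40.7 344.8
-25 61 z med/max 40.3 344.0
-15 93 z med/max 224.2 345.4
-5 135 z med/max 211.8 345.5
5 173 z med/max 193.0 345.7
15 297 z med/max 101.7 343.6
25 284 z med/max 186.1 342.7
35 526 z med/max 180.9 340.4
45 406 z med/max 226.2 356.1
55 172 z med/max 322.8 349.4
65 227 z med/max 303.4 339.1
75 151 z med/max 288.2 325.7
85 365 z med/max 25.3 49.1
95 76 z med/max -0.4 29.2
```

View pics/s3.png

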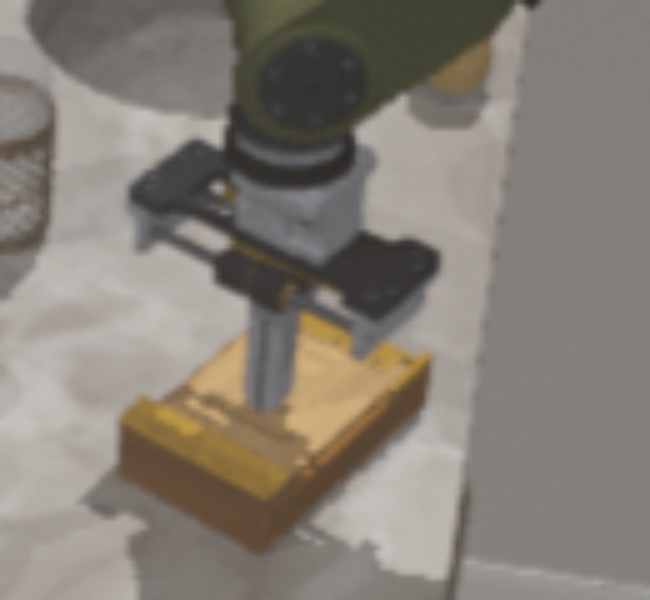

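The picture shows the flap lying flat, the fingertips at (268,405) just behind the ridge (250,425), and the lip beyond it. I'll ease the press slightly and slide up to the ridge.

Call:
step_arm([
  [[0,0,0,0.04,0,-0.01,1],[0,0,0,0.05,0,0,1],[0,0,0,0.05,0,0,1],[0,0,0,0.05,0,0,1],[0,0,0,0.05,0,0,1]],
])

```text
clock: 7.7
eef_pos: [448.0, 165.0, 237.7]
eef_rot: [3.141, 0.001, 1.102]
wrist_force: [-5.0, -6.9, 13.3]
finger_gap: 0.6
finger_force: 6.6
```

Call:
step_arm([
  [[0,0,0,0.03,0,-0.01,1],[0,0,0,0.04,0,0,1],[0,0,0,0.04,0,0,1],[0,0,0,0.04,0,0,1],[0,0,0,0,0,0,1]],
])

```text
clock: 8.2
eef_pos: [450.7, 170.6, 237.8]
eef_rot: [3.141, 0.0, 1.102]
wrist_force: [-1.9, -2.8, 5.7]
finger_gap: 0.8
finger_force: 3.1
```

```bash
python3 look.py 4 | head -0
python3 - <<'E'
from cell import manip, optics
from h import *
c=optics.camera("top"); np.savez("top4.npz",**c)
s=load("side4.npz")
im=np.zeros((480,800,3),np.uint8)
a=cv2.resize(s["frame"][220:280,315:395],None,fx=6,fy=6,interpolation=cv2.INTER_CUBIC); im[:360,:480]=a
b=cv2.resize(c["frame"][235:315,295:395],None,fx=3,fy=3); im[:240,490:790]=b
cv2.imwrite("pics/c4.png",im[:,:,::-1]); st=manip.read_state(); print(st["wrist_force"],st["eef_pos"])
E
```

```text
[-1.05745643 -2.84057383  5.99657133] [450.70683482 170.53567975 237.76561798]Exception ignored on flushing sys.stdout:
BrokenPipeError: [Errno 32] Broken pipe
```

View pics/c4.png

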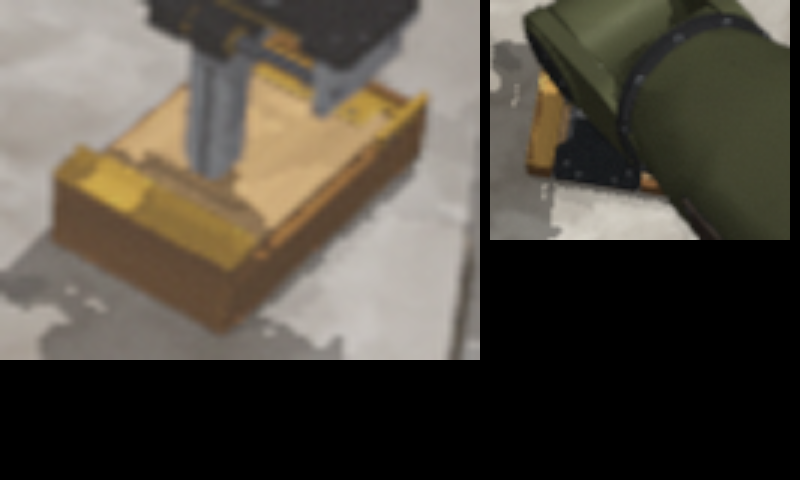

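The crop shows the flap flat, with the fingertips at the ridge (215,175). The case corners have not moved: about (324,247) and (352,275) in both frames. Pushing on in small steps.

Call:
step_arm([
  [[0,0,0,0.03,0,0,1],[0,0,0,0.03,0,0,1],[0,0,0,0.03,0,0,1],[0,0,0,0.03,0,0,1],[0,0,0,0.03,0,0,1]],
])

```text
clock: 8.8
eef_pos: [453.4, 175.8, 237.7]
eef_rot: [3.141, 0.001, 1.102]
wrist_force: [-2.6, -5.3, 8.1]
finger_gap: 0.6
finger_force: 4.1
```

Call:
step_arm([
  [[0,0,0,0.02,0,0,1],[0,0,0,0.02,0,0,1],[0,0,0,0.02,0,0,1]],
])

```text
clock: 9.1
eef_pos: [454.4, 177.9, 237.7]
eef_rot: [3.141, 0.001, 1.101]
wrist_force: [-3.0, -4.9, 7.9]
finger_gap: 0.7
finger_force: 4.1
```

Call:
step_arm([
  [[0,0,0,0.02,0,0,1],[0,0,0,0.02,0,0,1],[0,0,0,0.02,0,0,1],[0,0,0,0.01,0,0,1]],
])

```text
clock: 9.5
eef_pos: [455.6, 180.2, 237.7]
eef_rot: [-3.142, 0.002, 1.102]
wrist_force: [-4.0, -9.3, 10.0]
finger_gap: 0.6
finger_force: 6.7
```

Call:
step_arm([
  [[0,0,0,0.01,0,0,1],[0,0,0,0.01,0,0,1],[0,0,0,0,0,0,1]],
])

```text
clock: 9.8
eef_pos: [455.8, 180.5, 237.6]
eef_rot: [-3.141, 0.003, 1.102]
wrist_force: [-6.3, -13.5, 12.7]
finger_gap: 0.6
finger_force: 8.9
```

Run:
```python
from cell import manip, optics
from h import *
s=load("side4.npz"); c=optics.camera("side"); np.savez("side5.npz",**c)
im=np.zeros((400,800,3),np.uint8)
for i,q in enumerate((s,c)):
    im[:,i*400:i*400+400]=cv2.resize(q["frame"][235:285,320:370],(400,400),interpolation=cv2.INTER_CUBIC)
cv2.imwrite("pics/c5.png",im[:,:,::-1]); st=manip.read_state(); print(st["wrist_force"],st["eef_pos"])
```

```text
[ -5.83761086 -13.84190662  12.18778765] [455.83817274 180.46332419 237.66588519]
```

View pics/c5.png

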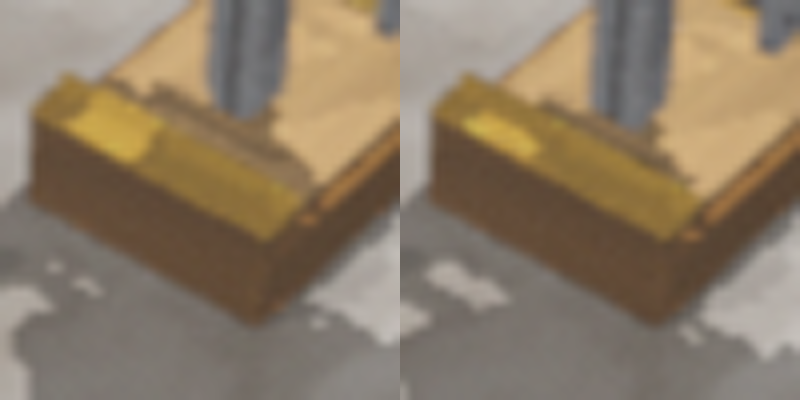

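Left is before, right is now. The ridge has moved in close behind the lip (right part, about (620,125)) and the case corner at (258,325) is unchanged. The push force rose to 15 N with no further travel, so the slide is at its stop. Next I'll unload gently, then lift clear.

Call:
step_arm([
  [[0,0,0,-0.01,0,-0.02,1],[0,0,0,-0.02,0,-0.04,1],[0,0,0,-0.02,0,-0.08,1],[0,0,0,-0.05,0,-0.2,1],[0,0,0,0,0,-0.5,1]],
])

```text
clock: 10.35
eef_pos: [453.9, 177.6, 270.8]
eef_rot: [-3.14, 0.001, 1.101]
wrist_force: [1.3, -0.9, 0.6]
finger_gap: 0.6
finger_force: 0.0
```

Call:
step_arm([
  [[0,0,0,0,0,-1,1],[0,0,0,0,0,-1,1],[0,0,0,0,0,-1,1],[0,0,0,-0.7,0,-0.7,1],[0,0,0,-1,0,0,1]],
])

```text
clock: 10.85
eef_pos: [423.2, 117.2, 423.1]
eef_rot: [3.136, -0.004, 1.104]
wrist_force: [1.3, -0.1, -1.0]
finger_gap: 0.3
finger_force: 0.0
```

Call:
step_arm([
  [[0,0,0,-1,0,0,1],[0,0,0,-1,0,0,1],[0,0,0,-1,0,0,1],[0,0,0,-1,0,0,1],[0,0,0,-1,0,0,1]],
])

```text
clock: 11.35
eef_pos: [331.7, -62.2, 419.7]
eef_rot: [3.14, -0.0, 1.102]
wrist_force: [-0.3, 0.2, -0.3]
finger_gap: 0.7
finger_force: 0.0
```

```bash
python3 look.py 6
python3 - <<'E'
from cell import manip, optics
from h import *
c=optics.camera("top"); np.savez("top6.npz",**c); s=load("side6.npz")
im=np.zeros((400,800,3),np.uint8)
im[:,:400]=cv2.resize(s["frame"][205:285,315:395],(400,400),interpolation=cv2.INTER_CUBIC)
im[:,400:]=cv2.resize(c["frame"][235:315,300:380],(400,400),interpolation=cv2.INTER_CUBIC)
cv2.imwrite("pics/c6.png",im[:,:,::-1]); st=manip.read_state(); print(st["clock"],st["wrist_force"],st["eef_pos"])
E
```

```text
-85 71 z med/max 30.8 35.7
-75 4 z med/max 37.5 40.6
-65 55 z med/max 38.4 42.0
-55 55 z med/max 39.6 43.4
-45 65 z med/max 39.6 44.2
-35 58 z med/max 39.6 42.4
-25 60 z med/max 39.7 43.0
-15 56 z med/max 40.3 43.5
-5 67 z med/max 40.6 44.3
5 62 z med/max 40.9 43.9
15 68 z med/max 41.2 46.3
25 63 z med/max 42.2 45.0
35 56 z med/max 42.9 46.2
45 62 z med/max 44.6 50.2
55 45 z med/max 44.5 50.6
65 62 z med/max 50.2 54.6
75 71 z med/max 49.2 53.6
85 359 z med/max 24.2 49.7
95 83 z med/max -0.1 34.1
11.45 [ 0.32373052  0.61936521 -0.24253306] [331.34236664 -63.7268177  419.76292046]
```

View pics/c6.png

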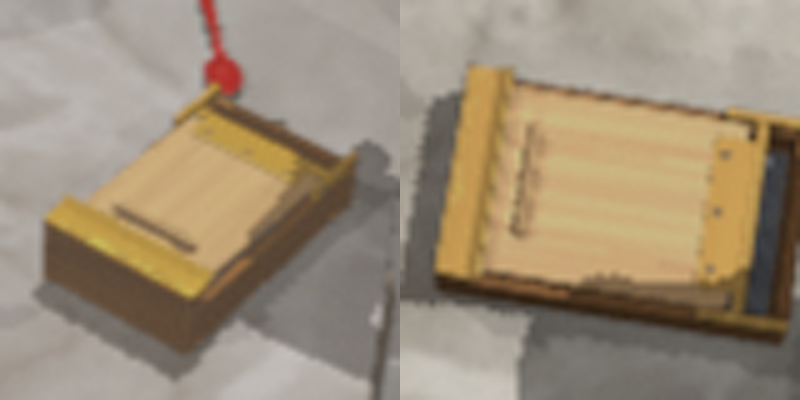

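The flap stays down by itself at about 0.035 rad, with its edge hidden under the lip. Left part shows the lip (130,245) and ridge (155,228); right part shows the lip (478,170) and ridge (528,180). I'll measure the slide numerically.

Run:
```python
from h import *
u=np.array([np.cos(1.101),np.sin(1.101)]); v=np.array([-u[1],u[0]])
for f in("top6","side6"):
    c=load(f+".npz"); R=range(295,390)
    g=np.stack(np.meshgrid(np.arange(295,400),np.arange(200,315)),-1).reshape(-1,2)
    gray=cv2.cvtColor(c["frame"],cv2.COLOR_RGB2GRAY)[g[:,1],g[:,0]].astype(float)
    P=plane(c,g,43.); d=P[:,:2]-[439,147.5]; X,Y=d@u,d@v
    for y0,y1 in((-20,0),(0,20),):
        m=(Y>y0)&(Y<y1)
        print(f,y0,[(x,int(gray[m&(X>=x)&(X<x+3)].mean())) for x in range(-96,93,3) if (m&(X>=x)&(X<x+3)).any() and (x<-45 or x>35)])
# case corners shift: same footprint test as at start
c=load("top6.npz"); g=np.stack(np.meshgrid(np.arange(295,395),np.arange(235,312)),-1).reshape(-1,2)
P=depth(c,g); hsv=cv2.cvtColor(c["frame"],cv2.COLOR_RGB2HSV)[g[:,1],g[:,0]]
m=(P[:,2]<60)&(P[:,2]>25)&(hsv[:,0]>8)&(hsv[:,0]<30)&(hsv[:,1]>80); print(cv2.minAreaRect(np.float32(P[m][:,:2])))
```

```text
top6 -20 [(-96, 84), (-93, 72), (-90, 60), (-87, 59), (-84, 48), (-81, 54), (-78, 64), (-75, 64), (-72, 64), (-69, 107), (-66, 151), (-63, 157), (-60, 163), (-57, 163), (-54, 162), (-51, 157), (-48, 154), (36, 178), (39, 172), (42, 160), (45, 150), (48, 148), (51, 130), (54, 161), (57, 170), (60, 163), (63, 154), (66, 138), (69, 126), (72, 145), (75, 157), (78, 157), (81, 157), (84, 153), (87, 123), (90, 95)]
top6 0 [(-96, 130), (-93, 110), (-90, 69), (-87, 60), (-84, 48), (-81, 52), (-78, 58), (-75, 59), (-72, 62), (-69, 108), (-66, 150), (-63, 155), (-60, 163), (-57, 164), (-54, 163), (-51, 161), (-48, 158), (36, 179), (39, 176), (42, 161), (45, 147), (48, 145), (51, 132), (54, 165), (57, 172), (60, 165), (63, 154), (66, 135), (69, 127), (72, 147), (75, 157), (78, 157), (81, 159), (84, 155), (87, 118), (90, 96)]
side6 -20 [(-96, 157), (-93, 155), (-90, 152), (-87, 135), (-84, 115), (-81, 91), (-78, 82), (-75, 77), (-72, 82), (-69, 109), (-66, 140), (-63, 153), (-60, 155), (-57, 155), (-54, 153), (-51, 154), (-48, 153), (36, 166), (39, 151), (42, 129), (45, 110), (48, 134), (51, 156), (54, 154), (57, 147), (60, 147), (63, 152), (66, 158), (69, 160), (72, 162), (75, 170), (78, 148), (81, 108), (84, 84), (87, 78), (90, 77)]
side6 0 [(-96, 160), (-93, 161), (-90, 155), (-87, 142), (-84, 121), (-81, 93), (-78, 83), (-75, 76), (-72, 84), (-69, 110), (-66, 144), (-63, 154), (-60, 155), (-57, 154), (-54, 155), (-51, 151), (-48, 154), (36, 161), (39, 150), (42, 123), (45, 110), (48, 134), (51, 160), (54, 157), (57, 148), (60, 148), (63, 152), (66, 157), (69, 159), (72, 161), (75, 161), (78, 144), (81, 108), (84, 81), (87, 76), (90, 77)]
((440.44989013671875, 145.89967346191406), (180.3018035888672, 110.80052185058594), 63.22862243652344)
```

The ridge spans about 48 to 54 mm, against 48 to 54 mm expected at full slide, with the flare at about 67 mm. The case footprint is unchanged to within 1 mm and the arm is clear. Handing in.

```bash
python3 -c "
from cell import workorder
print(workorder.sign_off())"
```

```text
the job is handed in; nothing more can be done
None
```

The teaspoon case is shut and handed in: the flap was pushed flat and slid to its stop, its edge is under the brass lip and stays down by itself, the case moved by no more than about 1 mm (measurement error), and the arm finished clear at about 11.5 s.

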